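# Put three mixed-up kit parts back in their own trays

### The job

The three kit parts have been put in each other's trays: swap them round so that each stands upright in the middle of the tray of its own colour (red button, blue servo, yellow loudspeaker). Park one of them on the empty green mat on the way. Lift the parts and set them down gently, never letting one fall, and leave the screwdriver, the tape roll and the mug where they are.

Things in the scene. Friction and masses are not known exactly. Their poses are not given: they have to be found in the camera images.
- red_button: Loose red push button (arcade kind) standing upright: a plain round barrel 32 mm in diameter and 42 mm high (white below with a black band, top 12 mm red), with a red dome 24 mm wide on top; 52 mm high in all, about 50 g. Origin: centre of its underside; z up along its axis.
- blue_servo: Loose blue servo motor standing upright: body 40 (x) x 20 (y) x 38 (z) mm, thin mounting ears 54 mm long in x and 18 mm wide in y from 27 to 30 mm up, a shaft with a small white arm on top (46 mm high in all, shaft 10 mm towards +x). About 55 g. Grip it across its y, 20 mm wide. Origin: centre of the body's underside; z up.
- yellow_speaker: Loose yellow mini loudspeaker: upright round can 50 mm in diameter and 36 mm high with a black grille on top, about 90 g. Origin: centre of its underside; z up along its axis.
- red_tray: Fixed square red kit tray, 100 x 100 mm outside: cardboard floor 4 mm thick with a red disc of 76 mm diameter in its middle, red walls 4 mm thick whose top is 12 mm above the table (92 mm clear inside). Origin: centre of its underside, on the table; a part in the tray stands 4 mm above it. x and y run parallel to the walls, z up.
- blue_tray: Fixed square blue kit tray, 100 x 100 mm outside: cardboard floor 4 mm thick with a blue disc of 76 mm diameter in its middle, blue walls 4 mm thick whose top is 12 mm above the table (92 mm clear inside). Origin: centre of its underside, on the table; a part in the tray stands 4 mm above it. x and y run parallel to the walls, z up.
- yellow_tray: Fixed square yellow kit tray, 100 x 100 mm outside: cardboard floor 4 mm thick with a yellow disc of 76 mm diameter in its middle, yellow walls 4 mm thick whose top is 12 mm above the table (92 mm clear inside). Origin: centre of its underside, on the table; a part in the tray stands 4 mm above it. x and y run parallel to the walls, z up.
- green_mat: Fixed plain green square parking mat, 100 x 100 mm and 4 mm thick, empty at the start; a part on it stands 4 mm above the table. Origin: centre of its underside, on the table; z up.
- screwdriver: Bystander: a loose black-handled screwdriver, 190 mm long, lying on the table beyond the trays. Origin near the middle of its length, on its underside; x along it towards the tip.
- tape_roll: Bystander: a brown roll of tape lying flat, 90 mm in diameter, 24 mm high. Origin: centre of its underside.
- mug: Bystander: a white mug, 76 mm across at the rim, 80 mm high, handle towards its +y. Origin: centre of its underside.

How it is judged:
On the way:
1. one of the parts stands upright on the green mat, let go (((horizontal distance between red_button and green_mat below 0.05 m and height (world z) of red_button below 0.01 m and angle between red_button's own z axis and vertical below 0.2 rad and linear speed of red_button below 0.05 m/s and contact force between the fingers and red_button below 0.05 N) or (horizontal distance between blue_servo and green_mat below 0.05 m and height (world z) of blue_servo below 0.01 m and angle between blue_servo's own z axis and vertical below 0.2 rad and linear speed of blue_servo below 0.05 m/s and contact force between the fingers and blue_servo below 0.05 N) or (horizontal distance between yellow_speaker and green_mat below 0.05 m and height (world z) of yellow_speaker below 0.01 m and angle between yellow_speaker's own z axis and vertical below 0.2 rad and linear speed of yellow_speaker below 0.05 m/s and contact force between the fingers and yellow_speaker below 0.05 N))), for 0.2 s.
At the end, for the whole second after the job is handed in: Each part stands upright (within 0.12 rad) on the floor of the tray of its own colour, its centre within 15 mm of the tray's centre, at rest and let go; the green mat is empty again (horizontal distance between red_button and red_tray below 0.015 m and height (world z) of each of red_button, blue_servo, yellow_speaker below 0.01 m and angle between each of red_button, blue_servo, yellow_speaker's own z axis and vertical below 0.12 rad and linear speed of each of red_button, blue_servo, yellow_speaker below 0.02 m/s and angular speed of each of red_button, blue_servo, yellow_speaker below 0.3 rad/s and horizontal distance between blue_servo and blue_tray below 0.015 m and horizontal distance between yellow_speaker and yellow_tray below 0.015 m); the robot touches nothing.
It fails at once if the screwdriver, the tape roll or the mug is displaced by more than 30 mm (distance of any of screwdriver, tape_roll, mug from where it was at the start of the episode above 0.03 m).
It fails at once if the red button is let fall or thrown (faster than 0.7 m/s with no finger touching it, as after a fall of about 25 mm) (linear speed of red_button above 0.7 m/s and contact force between the fingers and red_button below 0.01 N).
It fails at once if the blue servo is let fall or thrown (faster than 0.7 m/s with no finger touching it, as after a fall of about 25 mm) (linear speed of blue_servo above 0.7 m/s and contact force between the fingers and blue_servo below 0.01 N).
It fails at once if the yellow speaker is let fall or thrown (faster than 0.7 m/s with no finger touching it, as after a fall of about 25 mm) (linear speed of yellow_speaker above 0.7 m/s and contact force between the fingers and yellow_speaker below 0.01 N).
It also fails if it takes over 112 s, if anything falls off the work surface, if the arm or the gripper's body presses on something with over 40 N, if the wrist force passes 120 N, or if a joint passes its speed limit or range.

### The arm

A 6-joint arm with a two-finger parallel gripper is mounted at the origin on the work surface. World frame = base frame: x ahead of the robot, y to its left, z up, the work surface at z = 0. Lengths are in m, angles in rad, forces in N, time in s.
With the tool pointing down it reaches from about 0.325 to 0.925 m from the base axis. Payload 3.1 kg.
Tool frame: the origin (TCP) lies at the very end of the fingers, on their centre line; the grasp point (between the pads) lies tcp_to_grasp behind it (tcp_to_grasp is the distance from the TCP to the grasp point, in m); z points along the fingers, y is the line along which they close (so a half turn about z gives the same grasp; the last joint's range is limited). The gripper opens to 85 mm and grips with 20 to 120 N. Pads are 22 mm wide; open, the fingers measure 114 mm over their backs; the gripper's body (76 mm by 85 mm) begins 54 mm behind the grasp point. The pads swing forward as they close: fully open they stand 13 mm farther back than shut.
Start: joints at [-0.112, 0.217, 1.613, -0, 1.311, -0.112], TCP at [0.625, 0, 0.203] pointing down, gripper open.
Joint ranges: [-2.75, 2.75], [-0.78, 2.1], [0.31, 2.55], [-1.13, 4.27], [0.13, 2.63], [-2.58, 2.58]. Speed limits (rad/s): [2.79, 2.79, 3.14, 3.14, 3.14, 3.14].

### API

Orientations are given as a unit quaternion [w, x, y, z].
In Python, from workcell import * gives the robot as it stands.
- The arm moves only by the tool move_arm, never from a script. Its argument "rows" is a list of rows, each a list of 7 numbers: the turn, a rotation vector about the tool's x, y, z in degrees, then the shift along the tool's x, y, z in mm, then the closure, from 0 (fully open) to 1 (shut). In form: [[wx, wy, wz, dx, dy, dz, fingers], ...]. A call has 1 to 12 rows; each row shifts and turns the commanded pose from where the row before left it, along the tool's axes as they then stand; what a row does not reach is not made up. A row lasts 1/10 s, in which the tool goes at most 50 mm and 8.59 degrees, less where a joint would pass 70% of its speed; a pose out of reach is approached as far as the arm can. A call with a gripper value outside its range is refused whole. The fingers move at their own pace and stop on an object; "newtons" is the grip in N (left out, the last holds). Time passes only in rows, so rows that do not move let the fingers close. It gives the time, the measured TCP pose, the force, the opening and the grip force at its end, in the units of the state.
- observe(): the state, without advancing time (a new reading comes with each control period).
- grab_frame(name): name is "scene" or "side" or "wrist"; returns a dict with "frame" (480x640x3 uint8, red, green, blue), "K" (3x3 intrinsics, pixels), "distortion" ([k1, k2, p1, p2, k3] as OpenCV has them; the pictures are not rectified), "rvec" (rotation vector, rad) and "tvec" (3), from world to camera coordinates, as OpenCV has them; the wrist camera has in their place "mount" (4x4, takes a point from camera to tool coordinates, whose origin is the TCP and whose axes are the flange's). Camera axes: x right, y down, z forward; pixel columns grow to the right and rows downward; lengths in m; the calibration is good to about 2 mm. A picture is of the moment at which its call begins: read the wrist's pose just before it. There is no depth.
- sign_off(): hands the job in; it is judged then, once.
The state is a dict: "clock": time; "joints": joint angles; "dq": joint speeds; "joint_torque": joint torques, N m; "ee_pos": TCP position; "ee_rot": TCP orientation; "contact_force": force on the tool from outside, world axes, zero at the start; "torque": the same for the moment, N m; "grip_width": finger opening in m; "grip_force": force on a finger pad.
Only numpy, scipy, OpenCV 4.12 (cv2) and the standard library are available. Lean on these libraries where they do the work, as an engineer would, in place of code of your own. Each camera call takes 0.05 s, during which the arm holds its last target. There are 200 camera calls.

## Working session

There is one attempt and no reset: what is moved stays moved. The work goes in short steps, Python scripts to look and compute and a tool call to move; the robot and the scene stay as the last step left them, time stands still between calls to the robot, and variables do not carry over. Pictures are saved under pics/ and viewed, at most 14 in all, crops included, and the job is handed in when it is done.

Besides the shell and the picture viewer there is one more tool, called after "Emit:" as name(argument=value, ...) on one line, values as JSON. move_arm: Moves the arm, as the interface text tells. Its arguments: {"type":"object","properties":{"rows":{"type":"array","items":{"type":"array","items":{"type":"number"}}},"newtons":{"type":"number"}},"required":["rows"]}

```bash
mkdir -p pics; ls; python3 - <<'E'
from workcell import *
import cv2
o=observe();print({k:o[k] for k in o})
for n in ["scene","side"]:
    f=grab_frame(n);cv2.imwrite(f"pics/{n}0.png",f["frame"][:,:,::-1]);print(n,f["K"],f["distortion"],f["rvec"],f["tvec"])
f=grab_frame("wrist");print(f["mount"],f["K"])
cv2.imwrite("pics/wrist0.png",f["frame"][:,:,::-1])
E
```

```text
pics
{'clock': 0.0, 'joints': array([-1.12202933e-01,  2.17769279e-01,  1.61495597e+00, -1.47555404e-05,
        1.31126128e+00, -1.12225881e-01]), 'dq': array([ 0.00028372,  0.00055009, -0.00135265,  0.00213074,  0.00135441,
       -0.00019481]), 'joint_torque': array([-2.90135131e-04, -3.96841800e+01, -3.03850436e+01, -2.80225659e-04,
        9.87685227e-03,  9.68610237e-06]), 'ee_pos': array([6.24116117e-01, 1.15166451e-04, 2.01947546e-01]), 'ee_rot': array([-0.00093137,  0.70709682,  0.70711573, -0.00075184]), 'contact_force': array([ 0.15159415,  0.48919152, -0.20226014]), 'torque': array([ 0.01210749, -0.03379152, -0.04188266]), 'grip_force': 0.0, 'grip_width': 0.08500966979205977}
scene [[622.75655886   0.         315.94009768]
 [  0.         622.75655886 238.8284253 ]
 [  0.           0.           1.        ]] [0.02880416 0.         0.         0.         0.        ] [ 1.5043076   2.05944353 -0.82145161] [ 0.15895276 -0.38717117  1.4151914 ]
side [[562.54280687   0.         321.76878725]
 [  0.         562.54280687 239.54984093]
 [  0.           0.           1.        ]] [-0.09805174  0.          0.          0.          0.        ] [ 0.57595152 -2.77333062  0.98988558] [0.54405237 0.20099039 0.8214186 ]
[[ 9.86977657e-05 -9.50181601e-01 -3.11696832e-01  7.93994190e-02]
 [ 9.99999975e-01  1.55694461e-04 -1.57974814e-04  3.56386662e-04]
 [ 1.98634232e-04 -3.11696809e-01  9.50181593e-01 -1.70766945e-01]
 [ 0.00000000e+00  0.00000000e+00  0.00000000e+00  1.00000000e+00]] [[387.55738807   0.         318.80949   ]
 [  0.         387.55738807 234.57859227]
 [  0.           0.           1.        ]]
```

View pics/scene0.png

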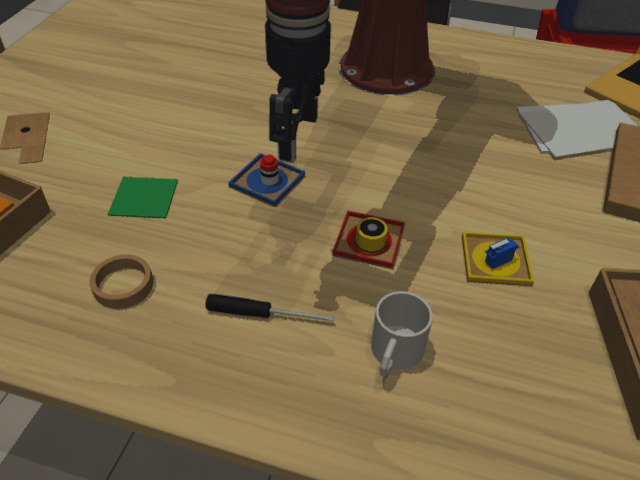

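View pics/side0.png

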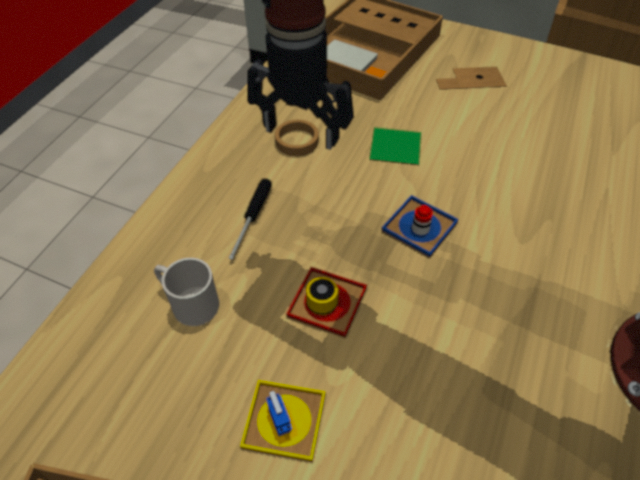

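View pics/wrist0.png

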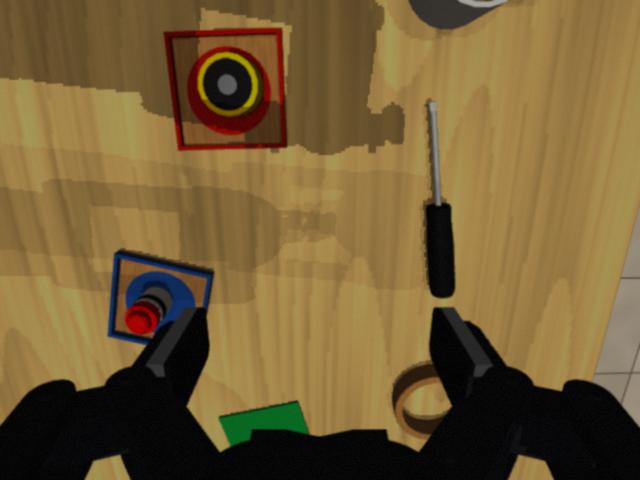

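The scene view shows the button in the blue tray (267,178), the speaker in the red tray (369,239), the servo in the yellow tray (498,257) and the empty mat at (143,197). The side view agrees: (420,226), (326,300), (283,420) and (396,146). The wrist view shows the red and blue trays, and the screwdriver, tape and mug lie off to +x. Next I'll measure the positions.

```bash
cat > h.py <<'E'
import numpy as np, cv2
from workcell import *
from scipy.spatial.transform import Rotation as R
def cam(n):
    if n=="wrist":
        o=observe(); f=grab_frame(n); q=o["ee_rot"]
        T=np.eye(4); T[:3,:3]=R.from_quat([q[1],q[2],q[3],q[0]]).as_matrix(); T[:3,3]=o["ee_pos"]
        C=np.linalg.inv(T@f["mount"]); r=cv2.Rodrigues(C[:3,:3])[0]; t=C[:3,3]
    else: f=grab_frame(n); r,t=np.array(f["rvec"]),np.array(f["tvec"])
    return dict(im=np.ascontiguousarray(f["frame"]),K=np.array(f["K"]),d=np.array(f["distortion"]),r=r,t=np.ravel(t))
def ray(c,px,z):
    px=np.array(px,float).reshape(-1,1,2); p=cv2.undistortPoints(px,c["K"],c["d"])[:,0]
    M=cv2.Rodrigues(c["r"])[0]; o=-M.T@c["t"]; d=np.c_[p,np.ones(len(p))]@M
    return (o+d*((z-o[2])/d[:,2])[:,None])[:,:2]
def proj(c,P): return cv2.projectPoints(np.array(P,float).reshape(-1,1,3),c["r"],c["t"],c["K"],c["d"])[0][:,0]
def ortho(c,x,y,z,h=.07,n=280):
    # image up = +x, left = +y
    g=np.linspace(h,-h,n); X,Y=np.meshgrid(x+g,y+g,indexing="ij")
    m=proj(c,np.stack([X,Y,0*X+z],-1)).reshape(n,n,2).astype(np.float32)
    return cv2.remap(c["im"],m,None,cv2.INTER_LINEAR)
def mask(c,col):
    H=cv2.cvtColor(c["im"],cv2.COLOR_RGB2HSV); h,s,v=cv2.split(H)
    rng=dict(red=(h<6)|(h>174),blue=(h>102)&(h<128),yellow=(h>22)&(h<33),green=(h>50)&(h<80))[col]
    return (rng&(s>(200 if col=="yellow" else 150))&(v>40)).astype(np.uint8)
E
cat > m.py <<'E'
from h import *
S={n:cam(n) for n in ["scene","side"]}
seed=dict(scene=dict(blue=(267,178),red=(369,239),yellow=(498,257),green=(143,197)),side=dict(blue=(420,226),red=(326,300),yellow=(283,420),green=(396,146)))
for k in ["blue","red","yellow","green"]:
  for n,c in S.items():
    m=mask(c,k); r=np.zeros_like(m); cv2.circle(r,seed[n][k],60,1,-1); pts=np.argwhere(m&r)[:,::-1]
    w=ray(c,pts,.004 if k=="green" else .012); 
    md=np.median(w,0); w=w[np.abs(w-md).max(1)<.085]
    a=cv2.minAreaRect((w*1000).astype(np.float32)); print(k,n,len(w),np.round(a[0],1),np.round(a[1],1),round(a[2],1))
E
python3 m.py
```

```text
blue scene 909 [ 458.  -116.8] [100.5 102.9] 76.2
blue side 718 [ 453.5 -114.4] [100.  97.] 76.0
red scene 916 [546.6  94.6] [105.  99.] 1.4
red side 904 [542.3  97.4] [ 98.9 100.8] 1.2
yellow scene 1291 [524.2 298.7] [103.6 100.7] 13.1
yellow side 2668 [520.  300.9] [100.1 102.2] 13.2
green scene 2144 [ 565.2 -307.7] [98.6 98.4] 14.5
green side 1438 [ 563.6 -306.4] [94.7 95.2] 14.7
```

```bash
cat > o.py <<'E'
from h import *
C={"scene":cam("scene"),"side":cam("side")}
rows=[]
for n in C:
  L=[]
  for (x,y,z) in [(.4555,-.1155,.046),(.5445,.096,.040),(.522,.300,.042)]:
    p=ortho(C[n],x,y,z,.04,260)
    for i in range(0,260,65): p[i,:,:]=p[i,:,:]//2; p[:,i,:]=p[:,i,:]//2
    L.append(p)
  rows.append(np.hstack(L))
cv2.imwrite("pics/o1.png",np.vstack(rows)[:,:,::-1])
E
python3 o.py
```

```text
(no output)
```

View pics/o1.png

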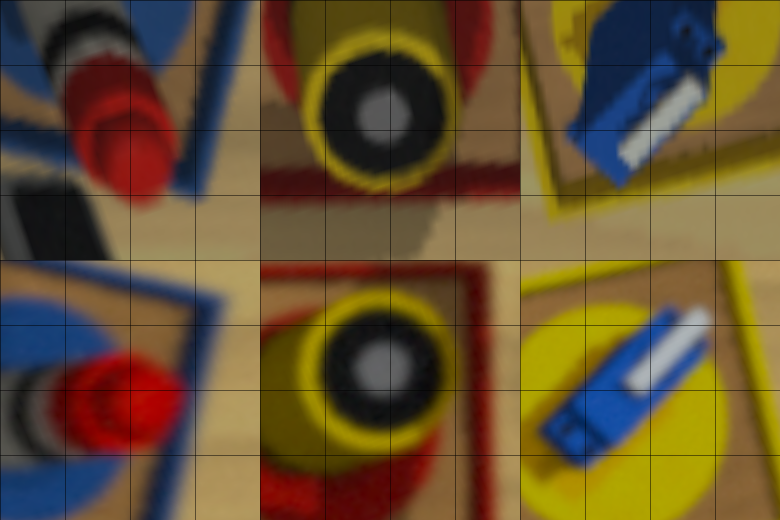

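```bash
python3 - <<'E'
import workcell
print([ (k,v) for k,v in vars(workcell).items() if not k.startswith('__')])
E
```

```text
[('grab_frame', <function make.<locals>.drawn_camera at 0x7fcccabec040>), ('sign_off', <function connect.<locals>.done at 0x7fcccb1ef740>), ('observe', <function make.<locals>.<lambda> at 0x7fcccabec540>), ('IKError', <class 'workcell.IKError'>), ('tcp_to_grasp', 0.0187)]
```

Emit:
move_arm(rows=[[0,0,0,-26,-28,0,0],[0,0,0,-26,-28,0,0],[0,0,0,-26,-28,0,0],[0,0,0,-26,-28,0,0],[0,0,0,-26,-28,0,0],[0,0,0,-25,-28,0,0],[0,0,0,0,0,0,0],[0,0,0,0,0,0,0]], newtons=25)

```text
clock: 1.15
ee_pos: [0.457, -0.1553, 0.2036]
ee_rot: [0.0, 0.708, 0.706, 0.0]
contact_force: [0.6, 0.4, -0.8]
grip_width: 0.085
grip_force: 0.0
```

```bash
cat > w.py <<'E'
from h import *
import sys
# usage: w.py name x y ztop traycolour ztray
name,x,y,z,col,zt=sys.argv[1],*map(float,sys.argv[2:5]),sys.argv[5],float(sys.argv[6])
c=cam("wrist")
m=mask(c,col); pts=np.argwhere(m)[:,::-1]; w=ray(c,pts,zt); w=w[np.hypot(*(w-[x,y]).T)<.085]
a=cv2.minAreaRect((w*1000).astype(np.float32)); print(len(w),np.round(a[0],1),np.round(a[1],1),round(a[2],1))
L=[]
for p in (ortho(c,x,y,z,.04,390),ortho(c,x,y,zt,.07,390)):
    for i in range(0,390,65): p[i]//=2; p[:,i]//=2
    L.append(p)
cv2.imwrite(f"pics/{name}.png",np.hstack(L)[:,:,::-1])
E
python3 w.py b1 .4555 -.1155 .046 blue .012
```

```text
4949 [ 453.9 -118.9] [98.2 98.3] 76.1
```

View pics/b1.png

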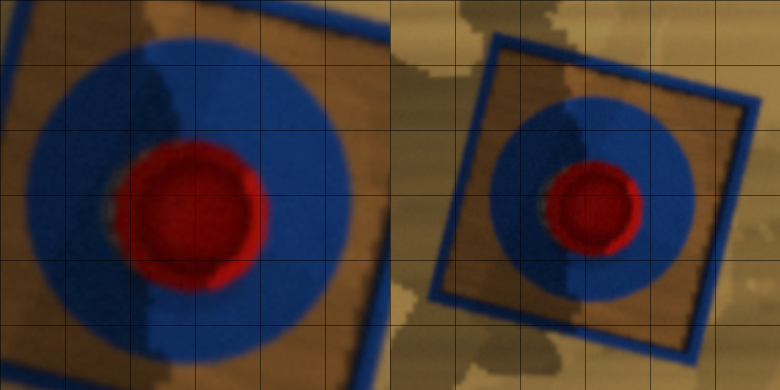

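The wrist view shows the barrel top as a 32 mm circle centred at (192,215), which puts the button at about (451,-115) mm. I'll grasp it now.

Emit:
move_arm(rows=[[0,0,0,20,-3,20,0],[0,0,0,20,-3,30,0],[0,0,0,0,0,40,0],[0,0,0,0,0,40,0],[0,0,0,0,0,30,0],[0,0,0,0,0,20,0],[0,0,0,0,0,11,0],[0,0,0,0,0,0,0],[0,0,0,0,0,0,0]])

```text
clock: 2.1
ee_pos: [0.4522, -0.1149, 0.013]
ee_rot: [0.001, 0.707, 0.707, 0.0]
contact_force: [0.8, 0.3, -0.2]
grip_width: 0.0853
grip_force: 0.0
```

Emit:
move_arm(rows=[[0,0,0,0,0,0,1],[0,0,0,0,0,0,1],[0,0,0,0,0,0,1],[0,0,0,0,0,0,1],[0,0,0,0,0,0,1],[0,0,0,0,0,0,1],[0,0,0,0,0,0,1],[0,0,0,0,0,0,1]], newtons=25)

```text
clock: 2.9
ee_pos: [0.4516, -0.1153, 0.0131]
ee_rot: [0.0, 0.707, 0.707, 0.0]
contact_force: [-1.5, -0.1, 6.5]
grip_width: 0.03
grip_force: 24.6
```

Emit:
move_arm(rows=[[0,0,0,0,0,-10,1],[0,0,0,0,0,-20,1],[0,0,0,0,0,-30,1],[0,0,0,0,0,-20,1],[0,0,0,-22,13,0,1],[0,0,0,-34,20,0,1],[0,0,0,-34,20,0,1],[0,0,0,-34,20,0,1],[0,0,0,-34,20,0,1],[0,0,0,-34,20,0,1],[0,0,0,0,0,0,1],[0,0,0,0,0,0,1]])

```text
clock: 4.1
ee_pos: [0.5637, -0.3073, 0.0918]
ee_rot: [-0.001, 0.708, 0.707, 0.0]
contact_force: [-0.7, -0.1, -1.0]
grip_width: 0.0299
grip_force: 24.9
```

```bash
python3 - <<'E'
from h import *
a=[cam(n)["im"] for n in("side","wrist")]
cv2.imwrite("pics/c1.png",np.hstack([cv2.resize(i,(400,300)) for i in a])[:,:,::-1])
E
```

```text
(no output)
```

View pics/c1.png

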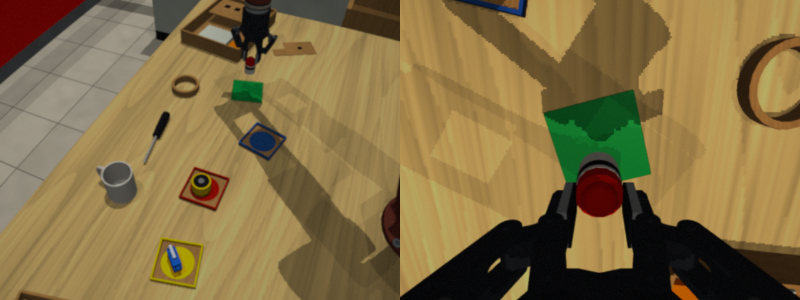

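The button is held upright above the mat: in the wrist half its dome is at (600,195) and the mat behind it is centred near (597,140). Lowering it now.

Emit:
move_arm(rows=[[0,0,0,0,0,20,1],[0,0,0,0,0,25,1],[0,0,0,0,0,15,1],[0,0,0,0,0,10,1],[0,0,0,0,0,5,1],[0,0,0,0,0,3,1],[0,0,0,0,0,0,1],[0,0,0,0,0,0,1]])

```text
clock: 5.0
ee_pos: [0.5647, -0.3075, 0.0153]
ee_rot: [0.001, 0.707, 0.707, 0.0]
contact_force: [0.1, 0.6, 0.3]
grip_width: 0.0298
grip_force: 24.9
```

Still about 2 mm up, so I'll go down a little further and then release.

Emit:
move_arm(rows=[[0,0,0,0,0,1,1],[0,0,0,0,0,0.8,1],[0,0,0,0,0,0,1],[0,0,0,0,0,0,0.4],[0,0,0,0,0,0,0],[0,0,0,0,0,0,0],[0,0,0,0,0,0,0],[0,0,0,0,0,0,0],[0,0,0,0,0,0,0]])

```text
clock: 5.9
ee_pos: [0.564, -0.3069, 0.0124]
ee_rot: [-0.0, 0.707, 0.707, -0.0]
contact_force: [-0.6, 0.7, -0.1]
grip_width: 0.0851
grip_force: 0.0
```

Emit:
move_arm(rows=[[0,0,0,0,0,-20,0],[0,0,0,0,0,-40,0],[0,0,0,0,0,-45,0],[0,0,0,10,0,-45,0],[0,0,0,30,-4,-37,0],[0,0,0,47,-4,0,0],[0,0,0,48,-4,0,0],[0,0,0,48,-4,0,0],[0,0,0,48,-4,0,0],[0,0,0,48,-4,0,0],[0,0,0,48,-4,0,0],[0,0,0,48,-4,0,0]])

```text
clock: 7.1
ee_pos: [0.5315, 0.0699, 0.1998]
ee_rot: [0.0, 0.707, 0.707, 0.0]
contact_force: [0.4, -0.0, 0.1]
grip_width: 0.0853
grip_force: 0.0
```

Emit:
move_arm(rows=[[0,0,0,48,-4,0,0],[0,0,0,48,-4,0,0],[0,0,0,48,-2,0,0],[0,0,0,38,0,0,0],[0,0,0,10,0,0,0],[0,0,0,0,0,0,0],[0,0,0,0,0,0,0]])

```text
clock: 7.8
ee_pos: [0.522, 0.259, 0.1993]
ee_rot: [0.0, 0.707, 0.707, -0.001]
contact_force: [0.1, 0.3, 0.5]
grip_width: 0.0855
grip_force: 0.0
```

```bash
python3 w.py s1 .522 .300 .042 yellow .012
```

```text
2806 [520.7 298.8] [100.  100.3] 13.1
```

View pics/s1.png

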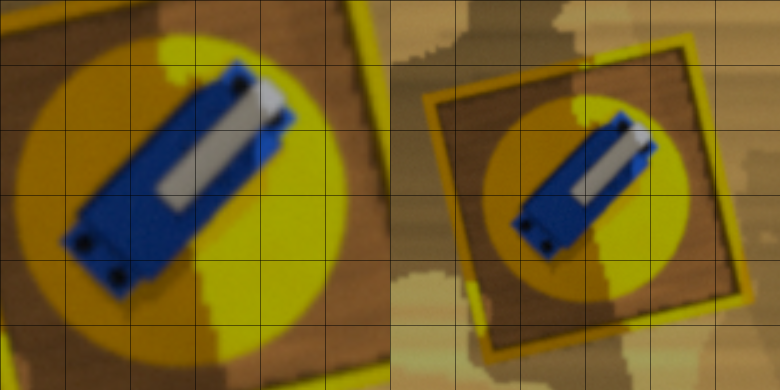

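The ear corners at (237,60), (297,118), (62,240) and (122,300) put the servo at (525,302.5) mm with its long axis at -44°. I'll turn the tool -46° and grasp it.

Emit:
move_arm(rows=[[0,0,0,22,2,10,0],[0,0,0,21.5,1,10,0],[0,0,-7.7,0,0,20,0],[0,0,-7.7,0,0,30,0],[0,0,-7.7,0,0,30,0],[0,0,-7.7,0,0,30,0],[0,0,-7.6,0,0,20,0],[0,0,-7.6,0,0,10,0],[0,0,0,0,0,0,0],[0,0,0,0,0,0,0]])

```text
clock: 8.85
ee_pos: [0.5256, 0.3023, 0.0398]
ee_rot: [0.0, 0.377, 0.926, -0.0]
contact_force: [-0.1, 0.5, 1.6]
grip_width: 0.0854
grip_force: 0.0
```

Emit:
move_arm(rows=[[0,0,0,0,0,15,0],[0,0,0,0,0,10,0],[0,0,0,0,0,0,0],[0,0,0,0,0,0,0]])

```text
clock: 9.25
ee_pos: [0.5244, 0.3033, 0.0138]
ee_rot: [-0.0, 0.375, 0.927, -0.0]
contact_force: [-0.4, 0.2, 0.2]
grip_width: 0.0851
grip_force: 0.0
```

Emit:
move_arm(rows=[[0,0,0,0,0,0,1],[0,0,0,0,0,0,1],[0,0,0,0,0,0,1],[0,0,0,0,0,0,1],[0,0,0,0,0,0,1],[0,0,0,0,0,0,1],[0,0,0,0,0,0,1],[0,0,0,0,0,0,1],[0,0,0,0,0,0,1],[0,0,0,0,0,0,1]])

```text
clock: 10.25
ee_pos: [0.525, 0.3035, 0.0145]
ee_rot: [-0.0, 0.375, 0.927, 0.0]
contact_force: [0.1, -0.3, 0.9]
grip_width: -0.0
grip_force: 0.0
```

The fingers shut on nothing, so I need a look.

```bash
python3 - <<'E'
from h import *
a=[cam(n) for n in("side","scene","wrist")]
s=a[0]["im"][340:480,200:400]; t=a[1]["im"][190:330,430:630]
L=np.vstack([cv2.resize(s,(400,280),interpolation=2),cv2.resize(t,(400,280),interpolation=2)])
cv2.imwrite("pics/d1.png",np.hstack([L,cv2.resize(a[2]["im"][:,120:],(400,560))])[:,:,::-1])
E
```

```text
(no output)
```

View pics/d1.png

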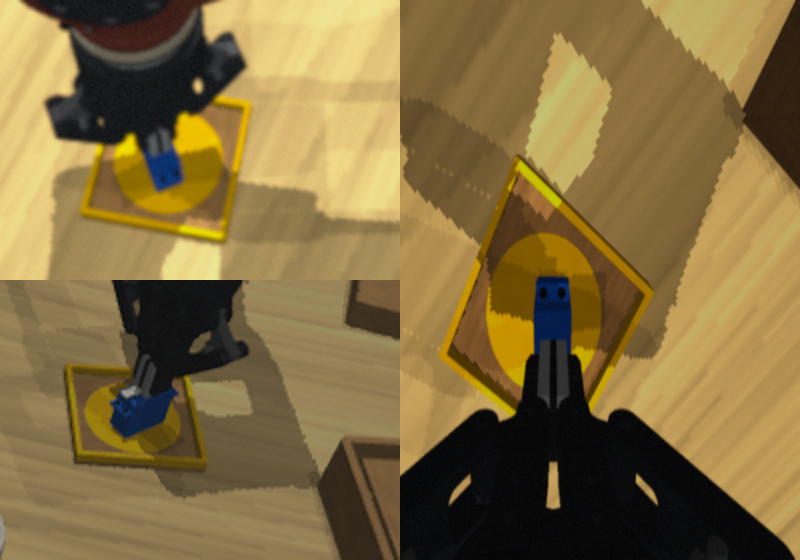

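```bash
python3 - <<'E'
from h import *
o=observe();print(o["ee_pos"],o["grip_width"],o["grip_force"],o["joints"])
c=cam("wrist");x,y,z=o["ee_pos"]
a=np.deg2rad(-44);u=np.array([np.cos(a),np.sin(a)]);C=np.array([.525,.3025])
for nm,p in dict(tcp=(x,y,z),ear_mx=(*(C-.027*u),.034),ear_px=(*(C+.027*u),.034)).items():
    print(nm,*[np.round(proj(cam(n),p)[0]) for n in("wrist","side","scene")])
cv2.imwrite("pics/d2.png",np.hstack([c["im"][200:480,180:460],cv2.resize(cam("scene")["im"][220:290,460:530],(280,280)),cv2.resize(cam("side")["im"][380:460,240:320],(240,280))])[:,:,::-1])
E
```

```text
[0.52500745 0.30352324 0.01449342] 6.885301214500675e-05 0.0 [ 4.08501465e-01  4.00274120e-01  1.77147074e+00 -9.56422797e-06
  9.69850237e-01 -3.94310888e-01]
tcp [319. 280.] [279. 418.] [500. 257.]
ear_mx [317. 242.] [286. 430.] [515. 242.]
ear_px [318. 354.] [272. 395.] [488. 254.]
```

View pics/d2.png

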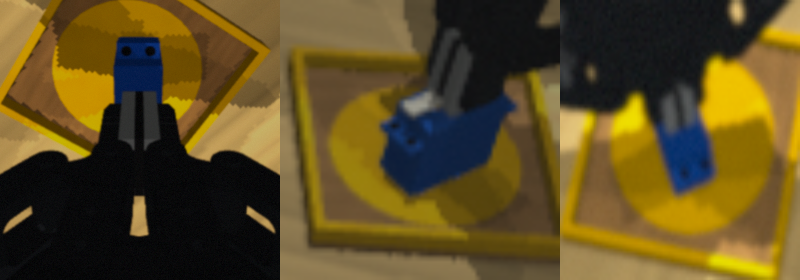

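The wrist, scene and side crops all show the servo unmoved, with its -x ear at (318,238). Yet the shut pads end right on top of it or inside it, while the state says TCP z is 14 mm. Those don't agree, so I'll lift slowly with the fingers shut and watch the force before trusting either one.

Emit:
move_arm(rows=[[0,0,0,0,0,-3,1],[0,0,0,0,0,-3,1],[0,0,0,0,0,-4,1],[0,0,0,0,0,0,1]])

```text
clock: 11.4
ee_pos: [0.5258, 0.3039, 0.0256]
ee_rot: [0.001, 0.375, 0.927, 0.001]
contact_force: [-0.1, -0.8, 0.3]
grip_width: 0.0
grip_force: 0.0
```

```bash
python3 - <<'E'
from h import *
o=observe();print(o["ee_pos"],o["grip_width"],o["grip_force"],o["contact_force"])
E
```

```text
[0.52582533 0.30386246 0.02555888] 2.4670407089621964e-05 0.0 [-0.11908233 -0.83169924  0.31721937]
```

Emit:
move_arm(rows=[[0,0,0,0,0,-10,1],[0,0,0,0,0,-15,1],[0,0,0,0,0,-15,1],[0,0,0,0,0,0,1],[0,0,0,0,0,0,1]])

```text
clock: 11.9
ee_pos: [0.5259, 0.3039, 0.066]
ee_rot: [0.001, 0.375, 0.927, 0.001]
contact_force: [-0.3, -0.3, -0.0]
grip_width: 0.0001
grip_force: 0.0
```

```bash
python3 - <<'E'
from h import *
o=observe();print(o["ee_pos"],o["grip_width"],o["grip_force"],o["contact_force"])
print([np.round(proj(cam(n),o["ee_pos"])[0]) for n in("wrist","side","scene")])
cv2.imwrite("pics/d3.png",np.hstack([cam("wrist")["im"][200:480,180:460],cv2.resize(cam("scene")["im"][220:290,460:530],(280,280)),cv2.resize(cam("side")["im"][380:460,240:320],(240,280))])[:,:,::-1])
E
```

```text
[0.52593066 0.30392864 0.06595841] 0.00013843174154567505 0.0 [-0.3228305  -0.28251054 -0.01040513]
[array([319., 281.]), array([276., 403.]), array([508., 234.])]
```

View pics/d3.png

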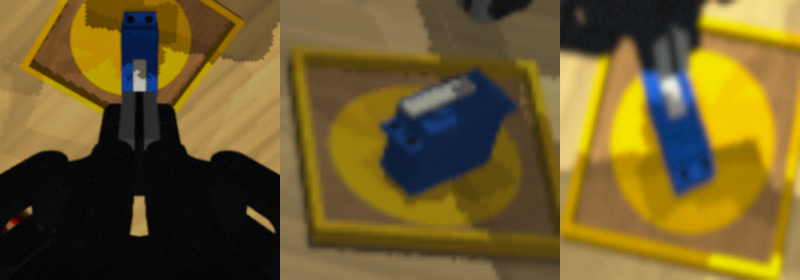

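The servo hasn't moved or been touched. The drawn fingertips also look higher than the reported TCP, by about 11 px in the scene view. I'll check that offset with one marked picture taken in clear air.

Emit:
move_arm(rows=[[0,0,0,0,0,-30,1],[0,0,0,0,0,-30,1],[0,0,0,0,0,0,1],[0,0,0,0,0,0,1]])

```text
clock: 12.6
ee_pos: [0.5256, 0.3038, 0.1252]
ee_rot: [0.001, 0.375, 0.927, 0.001]
contact_force: [0.3, -0.5, -0.3]
grip_width: -0.0001
grip_force: 0.0
```

```bash
python3 - <<'E'
from h import *
o=observe();p=np.array(o["ee_pos"]);print(p,o["grip_width"])
L=[]
for n in("scene","side","wrist"):
    c=cam(n); q=proj(c,[p+[0,0,k*.01] for k in range(5)]); print(n,np.round(q[:3],1).tolist())
    cx,cy=np.round(q[0]).astype(int); h=40 if n!="wrist" else 60
    x0,y0=cx-h,min(cy-h,480-2*h); cr=cv2.resize(c["im"][y0:y0+2*h,x0:x0+2*h],(266,266),interpolation=2); s=266/(2*h)
    for k,a in enumerate(q): cv2.circle(cr,tuple(int(v) for v in (a+.5-[x0,y0])*s),2,(255,0,255) if k else (0,255,0),-1)
    L.append(cr)
cv2.imwrite("pics/d4.png",np.hstack(L)[:,:,::-1])
E
```

```text
[0.52556874 0.30376755 0.12517368] -9.461664281669496e-05
scene [[517.2, 205.9], [518.9, 200.8], [520.6, 195.7]]
side [[273.0, 383.6], [272.4, 380.0], [271.8, 376.4]]
wrist [[322.8, 283.8], [322.9, 293.3], [323.1, 303.9]]
```

View pics/d4.png

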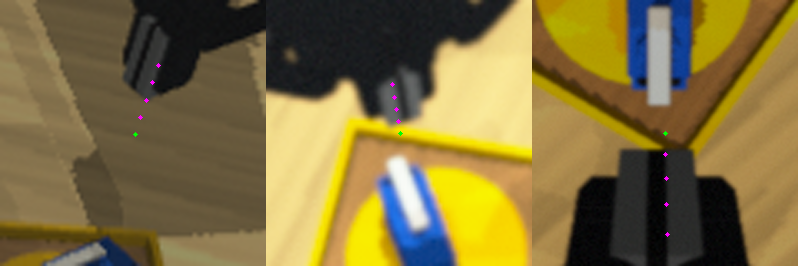

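```bash
python3 - <<'E'
from h import *
from scipy.optimize import least_squares
p=np.array(observe()["ee_pos"])
ob={"scene":(522.1,194.5),"side":(272.7,380.7),"wrist":(318.5,291.7)}
C={n:cam(n) for n in ob}
for use in (("scene","side"),("scene","side","wrist")):
    s=least_squares(lambda X:np.concatenate([proj(C[n],X)[0]-ob[n] for n in use]),p)
    print(use,np.round((s.x-p)*1000,1),np.round(s.fun,1))
# brightness profile across pads just behind the tips, wrist
im=C["wrist"]["im"]; 
for r in (296,300,310): print(r,im[r,285:360].mean(1).astype(int).tolist())
E
```

```text
('scene', 'side') [-1.5  4.  21.5] [ 0.8  0.6  0.6 -0.6]
('scene', 'side', 'wrist') [-2.9  3.1 20.8] [ 0.1  0.3  2.  -0.6  0.7  0.1]
296 [128, 128, 127, 126, 125, 126, 124, 124, 119, 117, 115, 116, 112, 114, 113, 109, 98, 73, 48, 43, 42, 43, 41, 45, 42, 43, 42, 43, 42, 35, 18, 6, 6, 1, 5, 7, 10, 11, 26, 37, 44, 43, 43, 43, 40, 42, 43, 42, 40, 43, 55, 87, 109, 120, 125, 129, 132, 133, 135, 133, 132, 133, 131, 131, 128, 129, 128, 125, 129, 125, 125, 126, 125, 126, 127]
300 [125, 128, 125, 127, 127, 124, 123, 117, 114, 111, 112, 112, 111, 111, 114, 109, 89, 64, 46, 43, 42, 44, 44, 42, 42, 42, 41, 42, 41, 34, 19, 6, 4, 4, 5, 3, 5, 14, 27, 37, 40, 43, 42, 43, 45, 42, 41, 41, 42, 43, 52, 84, 116, 130, 134, 134, 132, 132, 132, 129, 130, 129, 128, 127, 127, 126, 126, 125, 125, 127, 128, 129, 133, 131, 131]
310 [10, 9, 4, 5, 2, 5, 8, 11, 7, 6, 7, 7, 1, 6, 9, 22, 34, 41, 43, 43, 40, 41, 41, 42, 41, 42, 43, 44, 39, 29, 18, 10, 1, 4, 2, 5, 5, 8, 22, 34, 39, 43, 44, 42, 42, 41, 43, 41, 44, 41, 44, 37, 29, 15, 8, 9, 8, 1, 7, 6, 5, 4, 10, 4, 7, 8, 5, 9, 18, 51, 105, 126, 130, 131, 128]
```

All three views agree that the shut fingertips are about 21 mm above the reported TCP, with residuals under 2 px. So I closed near the top of the servo, and the button was gripped by its red top. I'll go about 17 mm deeper and watch the force.

Emit:
move_arm(rows=[[0,0,0,-3,0,0,0],[0,0,0,0,0,0,0],[0,0,0,0,0,0,0],[0,0,0,0,0,20,0],[0,0,0,0,0,30,0],[0,0,0,0,0,30,0],[0,0,0,0,0,20,0],[0,0,0,0,0,10,0],[0,0,0,0,0,5,0],[0,0,0,0,0,5,0],[0,0,0,0,0,0,0]])

```text
clock: 14.0
ee_pos: [0.5276, 0.3017, 0.005]
ee_rot: [0.0, 0.375, 0.927, 0.0]
contact_force: [0.2, 0.2, 0.7]
grip_width: 0.0851
grip_force: 0.0
```

Emit:
move_arm(rows=[[0,0,0,0,0,4,0],[0,0,0,0,0,3,0],[0,0,0,0,0,0,0],[0,0,0,0,0,0,0]])

```text
clock: 14.4
ee_pos: [0.5272, 0.3015, -0.0024]
ee_rot: [0.0, 0.375, 0.927, 0.0]
contact_force: [0.2, -0.5, -0.3]
grip_width: 0.0854
grip_force: 0.0
```

Emit:
move_arm(rows=[[0,0,0,0,0,0,1],[0,0,0,0,0,0,1],[0,0,0,0,0,0,1],[0,0,0,0,0,0,1],[0,0,0,0,0,0,1],[0,0,0,0,0,0,1],[0,0,0,0,0,0,1],[0,0,0,0,0,0,1]], newtons=25)

```text
clock: 15.2
ee_pos: [0.5273, 0.3015, -0.0024]
ee_rot: [0.0, 0.375, 0.927, 0.0]
contact_force: [-1.0, -0.1, 1.1]
grip_width: 0.0196
grip_force: 27.5
```

Gripped at 19.6 mm. Lifting it and carrying it to the blue tray.

Emit:
move_arm(rows=[[0,0,0,0,0,-10,1],[0,0,0,0,0,-20,1],[0,0,0,0,0,-30,1],[0,0,0,0,0,-20,1],[0,0,0,-12,-17,0,1],[0,0,0,-23,-33,0,1],[0,0,0,-23,-33,0,1],[0,0,0,-23,-33,0,1],[0,0,0,-23,-33,0,1],[0,0,0,-23,-33,0,1]])

```text
clock: 16.2
ee_pos: [0.4916, 0.0809, 0.0781]
ee_rot: [0.0, 0.374, 0.927, 0.0]
contact_force: [1.1, -1.3, -0.7]
grip_width: 0.0196
grip_force: 27.3
```

Emit:
move_arm(rows=[[0,0,0,-23,-33,0,1],[0,0,0,-23,-33,0,1],[0,0,0,-23,-33,0,1],[0,0,0,-23,-33,0,1],[0,0,0,-15,-23,0,1],[0,0,0,-8,-13,0,1],[0,0,0,0,0,0,1],[0,0,0,0,0,0,1]])

```text
clock: 17.0
ee_pos: [0.4581, -0.1183, 0.0778]
ee_rot: [0.0, 0.375, 0.927, 0.0]
contact_force: [0.1, 0.0, -1.0]
grip_width: 0.0192
grip_force: 27.3
```

Emit:
move_arm(rows=[[0,0,0,0,0,20,1],[0,0,0,0,0,25,1],[0,0,0,0,0,17,1],[0,0,0,0,0,9,1],[0,0,0,0,0,5,1],[0,0,0,0,0,2,1],[0,0,0,0,0,1,1],[0,0,0,0,0,0,1],[0,0,0,0,0,0,1]])

```text
clock: 17.9
ee_pos: [0.4588, -0.1187, -0.0008]
ee_rot: [0.001, 0.375, 0.927, 0.0]
contact_force: [0.7, -0.5, -1.0]
grip_width: 0.0194
grip_force: 27.3
```

Another 1 mm down, then release, retreat, and look at the result together with the button and the speaker.

Emit:
move_arm(rows=[[0,0,0,0,0,1,1],[0,0,0,0,0,0.5,1],[0,0,0,0,0,0,1],[0,0,0,0,0,0,0.5],[0,0,0,0,0,0,0],[0,0,0,0,0,0,0],[0,0,0,0,0,0,0],[0,0,0,0,0,0,0],[0,0,0,0,0,-20,0],[0,0,0,0,0,-40,0],[0,0,7.7,0,0,-40,0],[0,0,7.7,0,0,-40,0]])

```text
clock: 19.1
ee_pos: [0.4577, -0.1182, 0.1382]
ee_rot: [-0.0, 0.498, 0.867, -0.0]
contact_force: [0.6, 0.6, 0.7]
grip_width: 0.085
grip_force: 0.0
```

Emit:
move_arm(rows=[[0,0,7.7,0,0,-40,0],[0,0,7.7,0,0,-20,0],[0,0,7.6,0,0,0,0],[0,0,7.6,0,0,0,0],[0,0,0,-5,20,0,0],[0,0,0,20,20,0,0],[0,0,0,38,20,0,0],[0,0,0,38,12,0,0],[0,0,0,38,10,0,0],[0,0,0,35,8,0,0],[0,0,0,0,0,0,0],[0,0,0,0,0,0,0]])

```text
clock: 20.3
ee_pos: [0.5479, 0.0461, 0.1967]
ee_rot: [-0.0, 0.706, 0.708, -0.0]
contact_force: [0.2, 0.0, -0.1]
grip_width: 0.0856
grip_force: 0.0
```

```bash
cat > chk.py <<'E'
from h import *
import sys
# montage: 3 ortho patches per camera, args: name then x,y,z,cam per patch
L=[]
for a in sys.argv[2:]:
    x,y,z,n=a.split(","); c=cam(n); p=ortho(c,float(x),float(y),float(z),.05,260)
    for i in range(0,260,65): p[i]//=2; p[:,i]//=2
    L.append(p)
while len(L)%3: L.append(L[0]*0)
cv2.imwrite(f"pics/{sys.argv[1]}.png",np.vstack([np.hstack(L[i:i+3]) for i in range(0,len(L),3)])[:,:,::-1])
E
python3 -c "
from h import *
print(observe()['ee_pos'],observe()['ee_rot'])"
python3 chk.py e1 .5505,.0988,.040,wrist .4547,-.1175,.042,scene .4547,-.1175,.042,side .5645,-.307,.046,scene .5645,-.307,.046,side .5445,.096,.012,wrist
```

```text
[0.54787903 0.04613097 0.19667191] [-4.12351450e-05  7.06346642e-01  7.07865946e-01 -4.70792505e-04]
```

View pics/e1.png

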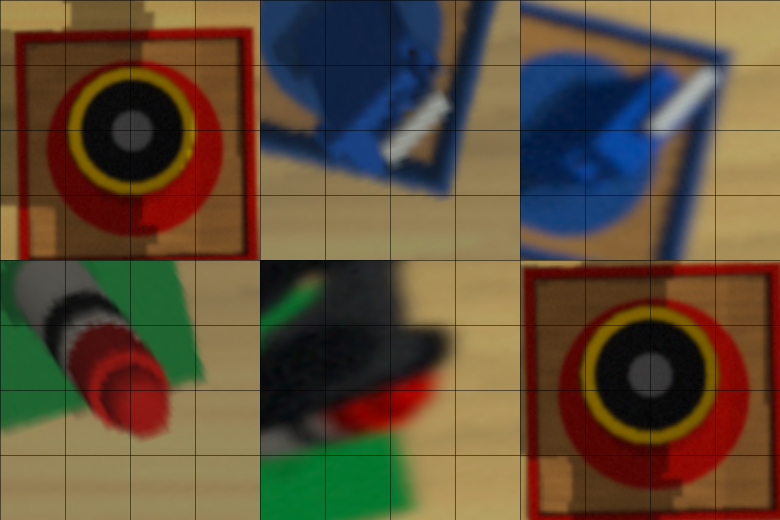

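The wrist patch shows the speaker as a 48 mm disc at (131,130), so it is at (550.3,98.5) mm. The servo stands upright in the blue tray and the button upright on the mat. Next is the speaker.

Emit:
move_arm(rows=[[0,0,0,25,1.5,30,0],[0,0,0,25,1,30,0],[0,0,0,0,0,40,0],[0,0,0,0,0,40,0],[0,0,0,0,0,30,0],[0,0,0,0,0,18,0],[0,0,0,0,0,10,0],[0,0,0,0,0,5,0],[0,0,0,0,0,0,0],[0,0,0,0,0,0,0]])

```text
clock: 21.6
ee_pos: [0.552, 0.0955, -0.0047]
ee_rot: [0.001, 0.707, 0.707, 0.001]
contact_force: [-0.1, 0.7, 0.3]
grip_width: 0.0852
grip_force: 0.0
```

Emit:
move_arm(rows=[[0,0,0,0,0,0,1],[0,0,0,0,0,0,1],[0,0,0,0,0,0,1],[0,0,0,0,0,0,1],[0,0,0,0,0,0,1],[0,0,0,0,0,0,1],[0,0,0,0,0,0,1]], newtons=30)

```text
clock: 22.3
ee_pos: [0.5514, 0.0956, -0.0049]
ee_rot: [0.0, 0.707, 0.707, 0.0]
contact_force: [-1.1, 0.1, 6.7]
grip_width: 0.0487
grip_force: 31.3
```

Emit:
move_arm(rows=[[0,0,0,0,0,-10,1],[0,0,0,0,0,-20,1],[0,0,0,0,0,-25,1],[0,0,0,0,0,-15,1],[0,0,0,20,-3,0,1],[0,0,0,36,-5,0,1],[0,0,0,36,-5,0,1],[0,0,0,36,-5,0,1],[0,0,0,36,-5,0,1],[0,0,0,27,-4,0,1],[0,0,0,10,-2,0,1],[0,0,0,0,0,0,1]])

```text
clock: 23.5
ee_pos: [0.521, 0.2975, 0.0638]
ee_rot: [-0.0, 0.706, 0.708, -0.0]
contact_force: [0.5, -0.9, -2.1]
grip_width: 0.049
grip_force: 31.4
```

Emit:
move_arm(rows=[[0,0,0,0,0,15,1],[0,0,0,0,0,25,1],[0,0,0,0,0,15,1],[0,0,0,0,0,8,1],[0,0,0,0,0,4,1],[0,0,0,0,0,1,1],[0,0,0,0,0,0,1],[0,0,0,0,0,0,1]])

```text
clock: 24.3
ee_pos: [0.5226, 0.297, -0.003]
ee_rot: [0.0, 0.707, 0.707, 0.001]
contact_force: [0.4, 0.2, -0.3]
grip_width: 0.0487
grip_force: 31.4
```

Down the last 1.5 mm, release and retreat, then go to the button on the mat.

Emit:
move_arm(rows=[[0,0,0,0,0,1,1],[0,0,0,0,0,0.7,1],[0,0,0,0,0,0,1],[0,0,0,0,0,0,0.3],[0,0,0,0,0,0,0],[0,0,0,0,0,0,0],[0,0,0,0,0,0,0],[0,0,0,0,0,-20,0],[0,0,0,0,0,-40,0],[0,0,0,0,0,-45,0],[0,0,0,-10,0,-45,0],[0,0,0,-30,3,-45,0]])

```text
clock: 25.5
ee_pos: [0.5243, 0.2602, 0.1881]
ee_rot: [-0.0, 0.706, 0.708, 0.001]
contact_force: [0.8, -0.4, -0.1]
grip_width: 0.0852
grip_force: 0.0
```

Emit:
move_arm(rows=[[0,0,0,-48,3,0,0],[0,0,0,-48,3,0,0],[0,0,0,-48,3,0,0],[0,0,0,-48,3,0,0],[0,0,0,-48,3,0,0],[0,0,0,-48,3,0,0],[0,0,0,-48,3,0,0],[0,0,0,-48,3,0,0],[0,0,0,-48,3,0,0],[0,0,0,-48,4,0,0],[0,0,0,-48,4,0,0],[0,0,0,-40,4,0,0]])

```text
clock: 26.7
ee_pos: [0.563, -0.3119, 0.1857]
ee_rot: [0.0, 0.708, 0.707, -0.0]
contact_force: [0.8, 0.5, -0.6]
grip_width: 0.0852
grip_force: 0.0
```

Emit:
move_arm(rows=[[0,0,0,-32,2,0,0],[0,0,0,-10,0,0,0],[0,0,0,0,0,0,0],[0,0,0,0,0,0,0]])

```text
clock: 27.1
ee_pos: [0.5652, -0.3498, 0.1854]
ee_rot: [-0.001, 0.707, 0.707, 0.0]
contact_force: [0.3, 0.6, -0.8]
grip_width: 0.0854
grip_force: 0.0
```

```bash
python3 chk.py e2 .5645,-.307,.046,wrist .522,.300,.040,scene .522,.300,.040,side .522,.300,.012,side .5445,.096,.012,side .4547,-.1175,.042,side; python3 -c "
from h import *
c=cam('wrist'); w=ray(c,np.argwhere(mask(c,'red'))[:,::-1],.046); w=w[np.hypot(*(w-[.5645,-.307]).T)<.04]
print(len(w),w.mean(0),w.min(0),w.max(0),observe()['ee_pos'])"
```

```text
1185 [ 0.56410211 -0.30605016] [ 0.54936578 -0.32130102] [ 0.57873555 -0.29076229] [ 0.56562144 -0.35020884  0.18602875]
```

View pics/e2.png

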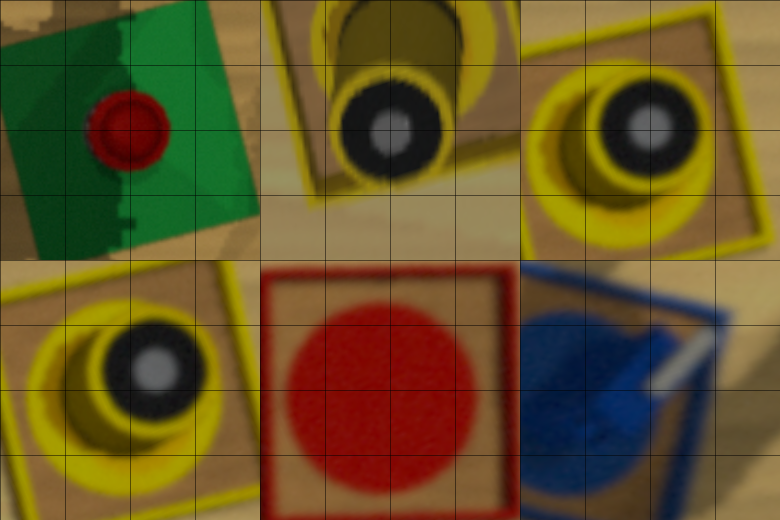

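The speaker's top is centred at (522,300) mm in both fixed views, so it stands mid-tray. The red tray is empty, and the button is upright on the mat at (564,-306). Picking up the button.

Emit:
move_arm(rows=[[0,0,0,21,-1,25,0],[0,0,0,20,0,30,0],[0,0,0,0,0,35,0],[0,0,0,0,0,40,0],[0,0,0,0,0,30,0],[0,0,0,0,0,17,0],[0,0,0,0,0,9,0],[0,0,0,0,0,3,0],[0,0,0,0,0,0,0],[0,0,0,0,0,0,0]])

```text
clock: 28.45
ee_pos: [0.5659, -0.3112, -0.0011]
ee_rot: [0.002, 0.707, 0.707, 0.0]
contact_force: [0.8, -1.0, 0.2]
grip_width: 0.0854
grip_force: 0.0
```

Emit:
move_arm(rows=[[0,0,0,0,0,0,1],[0,0,0,0,0,0,1],[0,0,0,0,0,0,1],[0,0,0,0,0,0,1],[0,0,0,0,0,0,1],[0,0,0,0,0,0,1],[0,0,0,0,0,0,1]], newtons=25)

```text
clock: 29.15
ee_pos: [0.5648, -0.3104, -0.0027]
ee_rot: [0.0, 0.707, 0.707, 0.0]
contact_force: [-0.3, -1.1, 2.5]
grip_width: 0.0312
grip_force: 25.1
```

Emit:
move_arm(rows=[[0,0,0,0,0,-10,1],[0,0,0,0,0,-20,1],[0,0,0,0,0,-30,1],[0,0,0,0,0,-20,1],[0,0,0,20,-1,0,1],[0,0,0,40,-2,0,1],[0,0,0,40,-2,0,1],[0,0,0,40,-2,0,1],[0,0,0,40,-2,0,1],[0,0,0,40,-2,0,1],[0,0,0,40,-2,0,1],[0,0,0,40,-2,0,1]])

```text
clock: 30.35
ee_pos: [0.5469, -0.0072, 0.0752]
ee_rot: [-0.001, 0.707, 0.707, -0.001]
contact_force: [0.9, 0.5, -0.9]
grip_width: 0.0311
grip_force: 24.9
```

Emit:
move_arm(rows=[[0,0,0,40,-2,0,1],[0,0,0,35,-2,0,1],[0,0,0,20,-1,0,1],[0,0,0,7,0,0,1],[0,0,0,0,0,0,1],[0,0,0,0,0,0,1]])

```text
clock: 30.95
ee_pos: [0.5437, 0.0914, 0.0762]
ee_rot: [-0.0, 0.707, 0.707, -0.001]
contact_force: [-0.0, 0.6, -0.9]
grip_width: 0.0313
grip_force: 24.9
```

Emit:
move_arm(rows=[[0,0,0,0,0,20,1],[0,0,0,0,0,25,1],[0,0,0,0,0,17,1],[0,0,0,0,0,9,1],[0,0,0,0,0,5,1],[0,0,0,0,0,2,1],[0,0,0,0,0,0,1],[0,0,0,0,0,0,1]])

```text
clock: 31.75
ee_pos: [0.5454, 0.0918, -0.0002]
ee_rot: [0.001, 0.707, 0.707, 0.001]
contact_force: [-0.9, 0.2, -0.7]
grip_width: 0.0309
grip_force: 24.9
```

Emit:
move_arm(rows=[[0,0,0,0,0,1,1],[0,0,0,0,0,0.8,1],[0,0,0,0,0,0,1],[0,0,0,0,0,0,0.4],[0,0,0,0,0,0,0],[0,0,0,0,0,0,0],[0,0,0,0,0,0,0],[0,0,0,0,0,-20,0],[0,0,0,0,0,-40,0],[0,0,0,0,0,-45,0],[0,0,0,0,0,-45,0],[0,0,0,-10,-5,-45,0]])

```text
clock: 32.95
ee_pos: [0.5394, 0.0825, 0.1939]
ee_rot: [0.0, 0.707, 0.708, 0.0]
contact_force: [0.8, 0.2, -0.3]
grip_width: 0.0852
grip_force: 0.0
```

Emit:
move_arm(rows=[[0,0,0,-30,-11,0,0],[0,0,0,-45,-15,0,0],[0,0,0,-45,-15,0,0],[0,0,0,-45,-15,0,0],[0,0,0,-45,-15,0,0],[0,0,0,-22,-10,0,0],[0,0,0,-5,0,0,0],[0,0,0,0,0,0,0],[0,0,0,0,0,0,0]])

```text
clock: 33.85
ee_pos: [0.4587, -0.1542, 0.192]
ee_rot: [-0.0, 0.707, 0.707, 0.0]
contact_force: [0.3, 0.8, 0.4]
grip_width: 0.0856
grip_force: 0.0
```

```bash
python3 -c "
from h import *
print(observe()['ee_pos'])"; python3 chk.py e3 .4547,-.1175,.038,wrist .5445,.096,.046,scene .5445,.096,.046,side .4547,-.1175,.012,wrist .5445,.096,.012,scene .5445,.096,.012,side
```

```text
[ 0.45873082 -0.15423216  0.19195293]
```

View pics/e3.png

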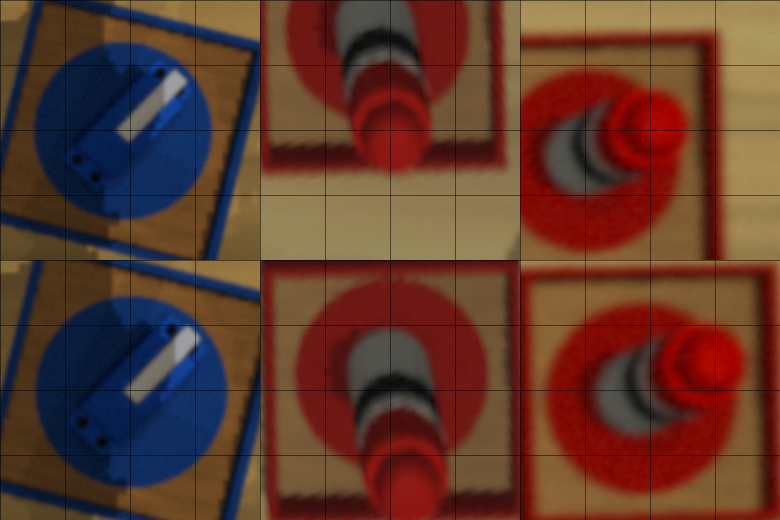

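The servo sits centred on the blue disc at (123,130). The button stands upright on the red disc, with its base within about 5 mm of the middle in both views. The speaker was checked earlier. The gripper is open and clear of everything, so I'm handing in.

```bash
python3 -c "
from workcell import *
print(sign_off())"
```

```text
the job is handed in; nothing more can be done
None
```

I handed the job in at about 34 s on the clock: in the last pictures the button, servo and speaker each stand upright near the middle of their own tray and the mat was cleared, but the hand-in returned no verdict.

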